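Nest the plaster castings, then scrape the board clean

ROBOT

A 6-joint arm with a two-finger parallel gripper is mounted at the origin on the work surface. World frame = base frame: x ahead of the robot, y to its left, z up, the work surface at z = 0. Lengths are in m, angles in rad, forces in N, time in s.
With the tool pointing down it reaches from about 0.3 to 0.85 m from the base axis. Payload 4.2 kg.
Tool frame: the origin (TCP) lies on the centre line of the jaws, within the pads' length; the fingertips stand 8 mm ahead of it and the grasp point (between the pads) lies 11 mm behind it (arm.tip_reach is the distance from the TCP to the fingertips, in m); x points along the fingers, z is the direction in which the jaws open and shut, and the axes are right-handed (so a half turn about x gives the same grasp; the last joint's range is limited). The gripper opens to 91 mm and grips with 3 to 60 N. Pads are 32 mm wide; open, the fingers measure 118 mm over their backs; the gripper's body (76 mm by 178 mm) begins 60 mm behind the grasp point.
Start: joints at [1.218, 0.32, 1.565, -0, 1.257, -0.02], TCP at [0.188, 0.543, 0.222] pointing down, gripper open.
Joint ranges: [-3.11, 3.11], [-0.84, 2.01], [0.21, 2.61], [-1.34, 4.49], [0.05, 2.63], [-2.56, 2.56]. Speed limits (rad/s): [2.57, 2.57, 3.14, 3.14, 3.14, 3.14].

INTERFACE

Orientations are given as [roll, pitch, yaw] about the fixed x, y, z axes, in that order (R = Rz(yaw) Ry(pitch) Rx(roll)).
In Python, from rig import arm, vision gives the robot as it stands.
- The arm moves only by the shell command python3 -m inch 'ROWS' [FORCE]. ROWS is JSON, a list of rows, each a list of 7 numbers: the shift along the tool's x, y, z in m, then the turn, a rotation vector about the tool's x, y, z in rad, then the opening, from -1 (shut) to 1 (fully open). A call has 1 to 5 rows; each row is the pose to reach, as a shift and turn from the pose commanded when the call began, along the tool's axes at that moment; what a row does not reach only later rows make up. A row lasts 1/10 s, in which the tool goes at most 50 mm and 8.59 degrees, less where a joint would pass 70% of its speed; a pose out of reach is approached as far as the arm can. A call with a gripper value outside its range is refused whole. The fingers move at their own pace and stop on an object; FORCE is the grip in N (left out, the last holds). Time passes only in rows, so rows that repeat a pose let the fingers close. It gives the time, the measured TCP pose, the force and the opening at its end, in the units of the state.
- arm.observe(): the state, without advancing time (a new reading comes with each control period).
- vision.camera(name): name is "scene" or "top" or "wrist"; returns a dict with "color" (384x512x3 uint8, blue, green, red), "depth" (384x512 float32, m along the optical axis (not along the pixel's ray), 0 where there is no reading), "intrinsics" (3x3 intrinsics, pixels), "rvec" (rotation vector, rad) and "tvec" (3), from world to camera coordinates, as OpenCV has them; the wrist camera has in their place "mount" (4x4, takes a point from camera to tool coordinates, whose origin is the TCP and whose axes are the tool frame's). Camera axes: x right, y down, z forward; pixel columns grow to the right and rows downward; lengths in m; the calibration is good to about 2 mm. A picture is of the moment at which its call begins: read the wrist's pose just before it.
- arm.close_job(): hands the job in, once; it reports no verdict.
The state is a dict: "time_s": time; "qpos": joint angles; "qvel": joint speeds; "tau": joint torques, N m; "position": TCP position; "eef_rot": TCP orientation; "contact_force": force on the tool from outside, world axes, zero at the start; "wrist_torque": the same for the moment, N m; "width": finger opening in m.
Only numpy, scipy, OpenCV 4.12 (cv2) and the standard library are available. Lean on these libraries where they do the work, as an engineer would, in place of code of your own. Each camera call takes 0.05 s, during which the arm holds its last target. There are 200 camera calls.

TASK

Clear up after demoulding: first lower the two plaster castings, one house-shaped and one boat-shaped, into their matching nests in the wooden tray, right way up and fully home; do not drop them. Then, with the scraper block and never with the fingers or a casting, sweep the three plaster chips off the dark board into the metal trough at its edge. Finish with the scraper let go and standing upright on the board, and do not disturb the mould, the glue bottle or the jar.

Things in the scene. Friction and masses are not known exactly. Their poses are not given: they have to be found in the camera images.
- house: Off-white plaster casting, house outline, 40 mm thick, flat on the table, z up, 0.13-0.25 kg. 90 mm long (x), 50 mm wide (y). Origin: centre of underside. Flat end at x=-45; side walls at y=+-25 run from x=-45 to +15; then two roof faces meet in a point at x=+45, y=0. Centre of mass x=-7. Grasp across the side walls in the top half of its height (the nest hides the lower 14 mm).
- boat: Off-white plaster casting, boat-hull outline (trapezium), 40 mm thick, flat on the table, z up, 0.15-0.27 kg. Origin: on the underside, midway between its parallel faces. Deck face, 105 mm long, at y=+25 mm; keel face, 65 mm long, at y=-25 mm; both along x, centred on x=0; ends slope between them. Grasp across these two faces in the top half of its height.
- tray: Fixed plywood tray on the table, 144 mm along its x, 164 mm along its y, 22 mm high, with two open-topped nests 14 mm deep. Origin: centre of its underside. May stand left or right of the castings.
- nest_house (a point): Centre of the floor of the house-shaped nest, 14 mm below the tray's top, 8 mm above the table, at y=-43 mm of the tray. Axes parallel to the tray's. The house is home when its origin and axes coincide with these (roof point to +x). 2 mm of play all round. The casting then stands 26 mm above the tray's top.
- nest_boat (a point): Centre of the floor of the boat-shaped nest, 14 mm below the tray's top, at y = +43 mm of the tray. Axes parallel to the tray's. The boat is home when its origin and axes coincide with these (deck to +y). 2 mm of play all round.
- board: Fixed dark wooden work board, 220 mm along its x, 200 mm along its y, 30 mm high. Origin: centre of its underside. Its +x edge (x = +110 mm) drops into the metal trough; the other edges drop to the table. May stand left or right of the castings.
- board_top (a point): Centre of the board's flat top, 30 mm above the table. Axes parallel to the board's; +x points to the trough.
- trough (a point): Centre of the floor (4 mm above the table) of the open aluminium trough fixed along the board's +x edge, 141.5 mm from the board's centre. Inside 63 mm along x (begins at the board's edge) and 194 mm along y; outer rims 24 mm high, 6 mm lower than the board's top. Axes parallel to the board's.
- scraper: Scraper block standing on the board behind the chips, near the board's -x edge: 120 mm wide along its y, 60 mm high; wooden grip 26 mm thick (x) on a black rubber foot 30 mm thick, 12 mm high. Origin: centre of underside. Symmetric front to back. 0.15 kg. Grasp across the 26 mm thickness, near the top. Its flat 120 mm face pushes the chips.
- chip1: Loose off-white plaster chip, irregular, about 28 x 20 x 12 mm, 15 g, lying on the board. Origin: centre of its underside.
- chip2: Second plaster chip, same kind, about 26 x 21 x 12 mm.
- chip3: Third plaster chip, same kind, about 26 x 21 x 12 mm.
- mould: Bystander: reddish-brown two-cavity mould, 90 x 170 x 40 mm, on the table beyond the castings. Origin: centre of its underside. Leave alone.
- glue: Bystander: white glue bottle, 52 mm across, 130 mm high, standing at the left. Origin: centre of its underside. Leave alone.
- jar: Bystander: glass jar with a metal cap, 76 mm across, 75 mm high, standing at the right. Origin: centre of its underside. Leave alone.
Things that resemble listed ones, but are neither listed nor needed, are in the scene too. What is shaped like the boat but turquoise or yellow is not meant. Of the things shaped like the scraper, the wooden one is meant.

How it is judged:
By the outcome, as a careful person would: the job done as asked, in the order asked, and still so for the second after the job is handed in, with the robot touching nothing.
It also fails if it takes over 67 s, if anything falls off the work surface, if the arm or the gripper's body presses on something with over 40 N, if the wrist force passes 120 N, or if a joint passes its speed limit or range.

## Working session

There is one attempt and no reset: what is moved stays moved. The work goes in short steps, Python scripts to look and compute and a shell command to move; the robot and the scene stay as the last step left them, time stands still between calls to the robot, and variables do not carry over. Pictures are saved under pics/ and viewed, about 8 in all and at most 12, crops included, and the job is handed in when it is done.

```bash
mkdir -p pics; ls
cat > h.py <<'E'
import numpy as np, cv2, json
from rig import arm, vision
from scipy.spatial.transform import Rotation as R
def cam(n):
    s=arm.observe(); c=vision.camera(n)
    if n=="wrist":
        T=np.eye(4); T[:3,:3]=R.from_euler('xyz',s['eef_rot']).as_matrix(); T[:3,3]=s['position']
        c['T']=T@c['mount']
    else:
        V=np.eye(4); V[:3,:3]=cv2.Rodrigues(np.array(c['rvec'],float))[0]; V[:3,3]=np.ravel(c['tvec']); c['T']=np.linalg.inv(V)
    np.savez('last_%s.npz'%n,color=c['color'],depth=c['depth'],K=c['intrinsics'],T=c['T'])
    return c
def load(n): 
    d=np.load('last_%s.npz'%n); return dict(color=d['color'],depth=d['depth'],intrinsics=d['K'],T=d['T'])
def px(c,u,v,z=None):
    "world point at pixel; on plane z if given else by depth"
    r=np.linalg.inv(c['intrinsics'])@[u,v,1]; T=c['T']
    d=T[:3,:3]@r
    if z is None: k=float(c['depth'][int(round(v)),int(round(u))])
    else: k=(z-T[2,3])/d[2]
    return T[:3,3]+k*d
def cloud(c):
    v,u=np.mgrid[:384,:512]; r=np.stack([u,v,np.ones_like(u)],-1)@np.linalg.inv(c['intrinsics']).T
    return (r*c['depth'][...,None])@c['T'][:3,:3].T+c['T'][:3,3]
def go(pos,yaw=None,pitch=None):
    "shift and turn in tool axes from the current pose, to pointing straight down with jaw (z) direction at angle yaw"
    s=arm.observe(); M=R.from_euler('xyz',s['eef_rot'])
    sh=M.inv().apply(np.array(pos)-s['position'])
    best=None
    for k in (0,np.pi):
        if yaw is None: break
        z=np.array([np.cos(yaw+k),np.sin(yaw+k),0]); x=np.array([0,0,-1.]); y=np.cross(z,x)
        rv=(M.inv()*R.from_matrix(np.c_[x,y,z])).as_rotvec()
        if best is None or np.linalg.norm(rv)<np.linalg.norm(best): best=rv
    print('shift',sh.round(4),'turn',None if best is None else best.round(4))
E
python3 - <<'E'
from h import *
s=arm.observe(); print(s); print(R.from_euler('xyz',s['eef_rot']).as_matrix().round(3), arm.tip_reach)
c=cam('top'); cv2.imwrite('pics/top1.png',cv2.resize(c['color'],(800,600)))
print(c['T'].round(3),c['intrinsics'])
c=cam('scene'); cv2.imwrite('pics/scene1.png',c['color'])
E
```

```text
pics
{'time_s': 0.0, 'qpos': array([ 1.21799808e+00,  3.20291113e-01,  1.56562303e+00,  2.14670067e-05,
        1.25737180e+00, -1.99868608e-02]), 'qvel': array([-6.05441921e-04, -3.60135039e-03,  3.95677961e-05, -2.26137679e-03,
       -1.24940099e-04,  3.05389134e-04]), 'tau': array([ 1.50058571e-03, -4.12455010e+01, -2.31970900e+01,  7.27571966e-02,
        4.56785469e-02, -1.65909582e-04]), 'position': array([0.18768054, 0.54302255, 0.22114244]), 'eef_rot': array([ 3.10955295,  1.56910291, -1.93565406]), 'contact_force': array([ 0.68150607,  0.48478776, -0.72737543]), 'wrist_torque': array([-0.02772967,  0.00232404, -0.03002123]), 'width': 0.09115405388468344}
[[-0.001 -0.945  0.327]
 [-0.002  0.327  0.945]
 [-1.     0.    -0.002]] 0.008
[[-0.041 -0.978  0.206  0.299]
 [-0.999  0.041 -0.006 -0.01 ]
 [-0.003 -0.206 -0.979  1.296]
 [ 0.     0.     0.     1.   ]] [[453.36219458   0.         255.369936  ]
 [  0.         453.36219458 191.18335791]
 [  0.           0.           1.        ]]
```

View pics/top1.png

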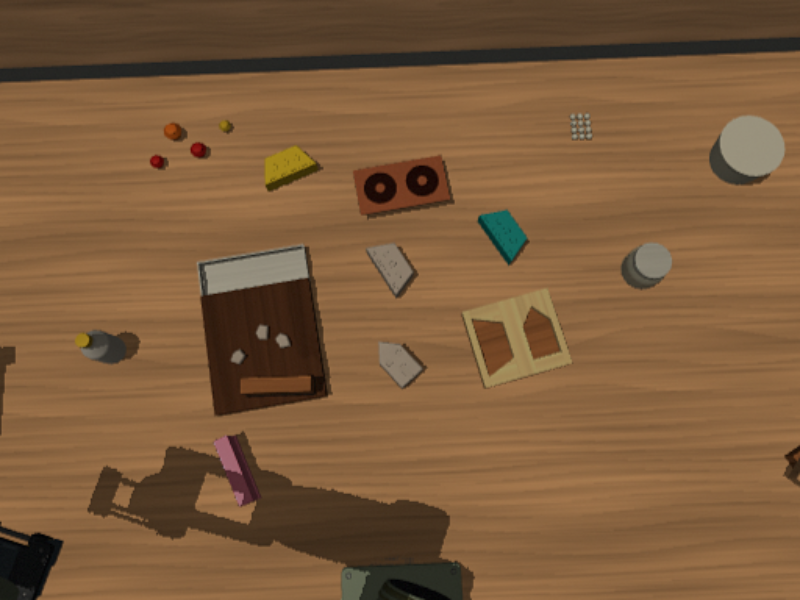

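The top view (800x600) shows the board at about (265,330) with the trough at (255,270), the wooden scraper at (277,385), and chips at (262,331), (283,341) and (238,357). The boat is at (391,269), the house at (402,364) and the tray at (516,338). I'll enlarge this area to read corners.

Run:
```python
from h import *
c=load('top'); cv2.imwrite('pics/crop1.png',cv2.resize(c['color'][147:269,122:378],None,fx=3.1,fy=3.1,interpolation=cv2.INTER_CUBIC))
```

```text
(no output)
```

View pics/crop1.png

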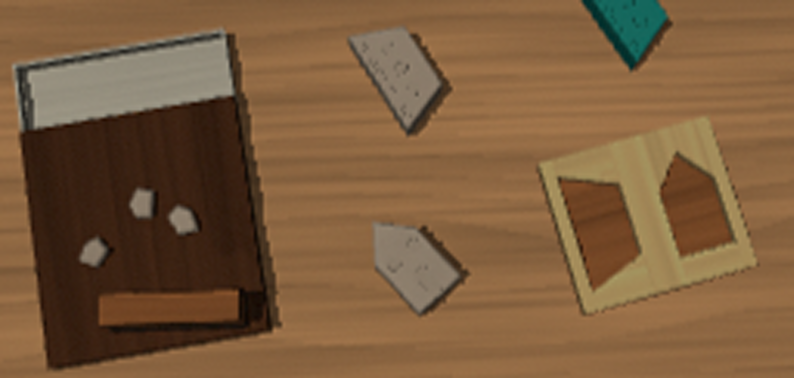

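```bash
cat >> h.py <<'E'
def fit(W,M):
    "2D rigid fit model->world: x,y,yaw,rms"
    W=np.array(W)[:,:2]; M=np.array(M,float); a=W-W.mean(0); b=M-M.mean(0)
    th=np.arctan2((b[:,0]*a[:,1]-b[:,1]*a[:,0]).sum(),(a*b).sum())
    r=np.array([[np.cos(th),-np.sin(th)],[np.sin(th),np.cos(th)]]); t=W.mean(0)-r@M.mean(0)
    e=W-(M@r.T+t); return t.round(4),round(th,4),round(np.sqrt((e**2).sum(1).mean()),4)
HM=np.array([[45,0],[15,-25],[-45,-25],[-45,25],[15,25]])/1e3
BM=np.array([[-52.5,25],[52.5,25],[32.5,-25],[-32.5,-25]])/1e3
E
python3 - <<'E'
from h import *
c=load('top')
W=lambda P,z:[px(c,122+(u+.5)/3.1-.5,147+(v+.5)/3.1-.5,z) for u,v in P]
print('house',fit(W([(374,223),(420,226),(462,272),(422,312),(376,265)],.04),HM))
print('house-flip',fit(W([(374,223),(420,226),(462,272),(422,312),(376,265)],.04),HM*[1,-1]))
b=[(350,38),(410,133),(447,88),(407,28)]
print('boat a',fit(W(b,.04),BM)); print('boat b',fit(W([b[1],b[0],b[3],b[2]],.04),BM))
TM=np.array([[72,82],[72,-82],[-72,-82],[-72,82]])/1e3
print('tray',fit(W([(540,163),(708,118),(756,264),(588,313)],.022),TM))
DM=np.array([[110,100],[110,-100],[-110,-100],[-110,100]])/1e3
print('board',fit(W([(22,131),(236,97),(272,329),(51,368)],.03),DM))
print('chips',[p.round(3) for p in W([(143,203),(184,219),(95,251)],.04)])
print('scraper top',[p.round(3) for p in W([(100,295),(239,289),(239,320),(100,325)],.09)])
E
```

```text
house (array([ 0.4545, -0.008 ]), np.float64(0.7248), np.float64(0.0018))
house-flip (array([ 0.4544, -0.008 ]), np.float64(0.7398), np.float64(0.0455))
boat a (array([ 0.6264, -0.0103]), np.float64(-2.6146), np.float64(0.0503))
boat b (array([ 0.6264, -0.0103]), np.float64(0.5126), np.float64(0.0013))
tray (array([ 0.4875, -0.2288]), np.float64(0.2344), np.float64(0.0019))
board (array([0.491 , 0.2299]), np.float64(0.131), np.float64(0.0013))
chips [array([0.513, 0.23 , 0.04 ]), array([0.497, 0.193, 0.04 ]), array([0.472, 0.273, 0.04 ])]
scraper top [array([0.427, 0.257, 0.09 ]), array([0.427, 0.138, 0.09 ]), array([0.4  , 0.139, 0.09 ]), array([0.401, 0.257, 0.09 ])]
```

```bash
python3 - <<'E'
from h import *
c=vision.camera('wrist'); print(np.array(c['mount']).round(3).tolist(), c['intrinsics'].tolist())
go([.4485,-.0133,.22],.7248+np.pi/2)
E
python3 -m inch '[[0,0,0,0,0,0,1]]'
```

```text
[[-0.0, -0.296, 0.955, -0.164], [0.001, -0.955, -0.296, 0.085], [1.0, 0.001, 0.001, -0.001], [0.0, 0.0, 0.0, 1.0]] [[333.37467172083666, 0.0, 253.83871386848557], [0.0, 333.37467172083666, 190.918438234677], [0.0, 0.0, 1.0]]
shift [ 0.0019 -0.4282 -0.4407] turn [-1.0576e+00 -1.2000e-03 -7.0000e-04]
time_s: 0.25
position: [0.1878, 0.5433, 0.2216]
eef_rot: [3.091, 1.57, -1.954]
contact_force: [-0.1, -0.7, -0.4]
width: 0.0911
```

```bash
python3 -m inch '[[0,-0.034,-0.035,0,0,0,1],[0,-0.068,-0.070,0,0,0,1],[0,-0.102,-0.105,0,0,0,1],[0,-0.136,-0.14,0,0,0,1],[0,-0.17,-0.175,0,0,0,1]]' >/dev/null
python3 -m inch '[[0,-0.034,-0.035,0,0,0,1],[0,-0.068,-0.070,0,0,0,1],[0,-0.102,-0.105,0,0,0,1],[0,-0.136,-0.14,0,0,0,1],[0,-0.17,-0.175,0,0,0,1]]' >/dev/null
python3 -m inch '[[0,-0.03,-0.03,-0.15,0,0,1],[0,-0.06,-0.06,-0.3,0,0,1],[0,-0.088,-0.091,-0.45,0,0,1],[0,-0.088,-0.091,-0.6,0,0,1],[0,-0.088,-0.091,-0.75,0,0,1]]' >/dev/null
python3 -m inch '[[0,0,0,-0.15,0,0,1],[0,0,0,-0.308,0,0,1],[0,0,0,-0.308,0,0,1],[0,0,0,-0.308,0,0,1]]'
python3 - <<'E'
from h import *
c=cam('wrist'); cv2.imwrite('pics/w1.png',cv2.resize(c['color'],(800,600)))
go([.4485,-.0133,.22],.7248+np.pi/2)
E
```

```text
time_s: 2.15
position: [0.4482, -0.0131, 0.2219]
eef_rot: [-0.23, 1.571, 2.007]
contact_force: [-0.2, 0.4, 1.1]
width: 0.0915
shift [ 0.0019 -0.0001 -0.0003] turn [-0.0585  0.0001  0.0001]
```

View pics/w1.png

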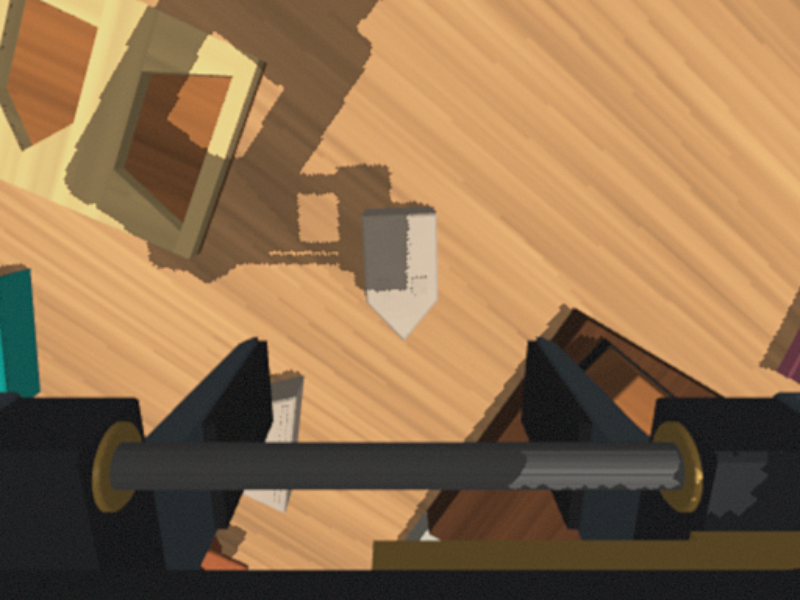

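The wrist view shows the house between the fingers, top-face corners at about (365,214), (436,214), (437,298), (404,338) and (367,298). The tray and its nests are upper left.

Run:
```python
from h import *
c=load('wrist'); k=.64
W=lambda P,z:[px(c,(u+.5)*k-.5,(v+.5)*k-.5,z) for u,v in P]
t,th,e=fit(W([(404,338),(367,298),(365,214),(436,214),(437,298)],.04),HM); print('A',t,th,e)
t2,th2,e2=fit(W([(404,338),(437,298),(436,214),(365,214),(367,298)],.04),HM); print('B',t2,th2,e2)
if e2<e:t,th=t2,th2
g=t+np.array([np.cos(th),np.sin(th)])*-.008
go([*g,.026],th+np.pi/2)
print('boatnest',W([(145,72),(233,76),(183,226),(118,168)],.022))
m=(np.abs(cloud(c)[...,2]-.04)<.004); P=cloud(c)[m&(np.hypot(*(cloud(c)[...,:2]-t).transpose(2,0,1))<.06)]; print(P.mean(0), len(P))
```

```text
A [ 0.4519 -0.0062] 0.6861 0.0015
B [ 0.4519 -0.0061] 0.71 0.0438
shift [0.1959 0.0009 0.003 ] turn [-0.0198  0.0001  0.0001]
boatnest [array([ 0.45020795, -0.21840017,  0.022     ]), array([ 0.41716355, -0.17255295,  0.022     ]), array([ 0.52084158, -0.1471211 ,  0.022     ]), array([ 0.51408503, -0.20241574,  0.022     ])]
[ 0.44651878 -0.0121383   0.04118009] 3207
```

```bash
python3 -m inch '[[0.05,0.001,0.003,-0.02,0,0,1],[0.1,0.001,0.003,-0.02,0,0,1],[0.14,0.001,0.003,-0.02,0,0,1],[0.18,0.001,0.003,-0.02,0,0,1],[0.196,0.001,0.003,-0.02,0,0,1]]' 25 | head -2
python3 -m inch '[[0,0,0,0,0,0,1],[0,0,0,0,0,0,0],[0,0,0,0,0,0,-0.2],[0,0,0,0,0,0,-0.2],[0,0,0,0,0,0,-0.2]]' 25
python3 -m inch '[[0,0,0,0,0,0,-0.2],[0,0,0,0,0,0,-0.2],[-0.03,0,0,0,0,0,-0.2],[-0.07,0,0,0,0,0,-0.2],[-0.07,0,0,0,0,0,-0.2]]' 25
python3 - <<'E'
from h import *
th=.2344; n=np.array([.4875,-.2288])+R.from_euler('z',th).apply([-.008,-.043,0])[:2]
go([*n,.15],th+np.pi/2)
E
```

```text
time_s: 2.7
position: [0.4432, -0.0112, 0.0229]
time_s: 3.2
position: [0.4463, -0.0114, 0.0269]
eef_rot: [-2.267, 1.569, -0.008]
contact_force: [-0.4, 0.7, -0.1]
width: 0.0618
time_s: 3.7
position: [0.449, -0.0116, 0.0999]
eef_rot: [-2.306, 1.561, -0.046]
contact_force: [2.1, -0.3, -1.3]
width: 0.0502
shift [-0.0496  0.1341 -0.2276] turn [ 0.4544 -0.0048  0.0086]
```

```bash
python3 -m inch '[[-0.02,0.023,-0.04,0,0,0,-0.2],[-0.04,0.046,-0.08,0,0,0,-0.2],[-0.05,0.069,-0.12,0,0,0,-0.2],[-0.05,0.092,-0.16,0,0,0,-0.2],[-0.05,0.115,-0.2,0,0,0,-0.2]]' >/dev/null
python3 -m inch '[[0,0.019,-0.028,0.15,0,0,-0.2],[0,0.019,-0.028,0.3,0,0,-0.2],[0,0.019,-0.028,0.454,0,0,-0.2],[0,0.019,-0.028,0.454,0,0,-0.2],[0,0.019,-0.028,0.454,0,0,-0.2]]'
python3 - <<'E'
from h import *
c=cam('wrist'); cv2.imwrite('pics/w2.png',cv2.resize(c['color'],(800,600)))
th=.2344; n=np.array([.4875,-.2288])+R.from_euler('z',th).apply([-.008,-.043,0])[:2]
go([*n,.15],th+np.pi/2)
E
```

```text
time_s: 4.7
position: [0.4945, -0.2304, 0.1439]
eef_rot: [2.595, 1.52, -1.922]
contact_force: [-0.3, 0.6, -0.8]
width: 0.0499
shift [-0.0037  0.0131 -0.0406] turn [-0.0396 -0.0431 -0.0268]
```

View pics/w2.png

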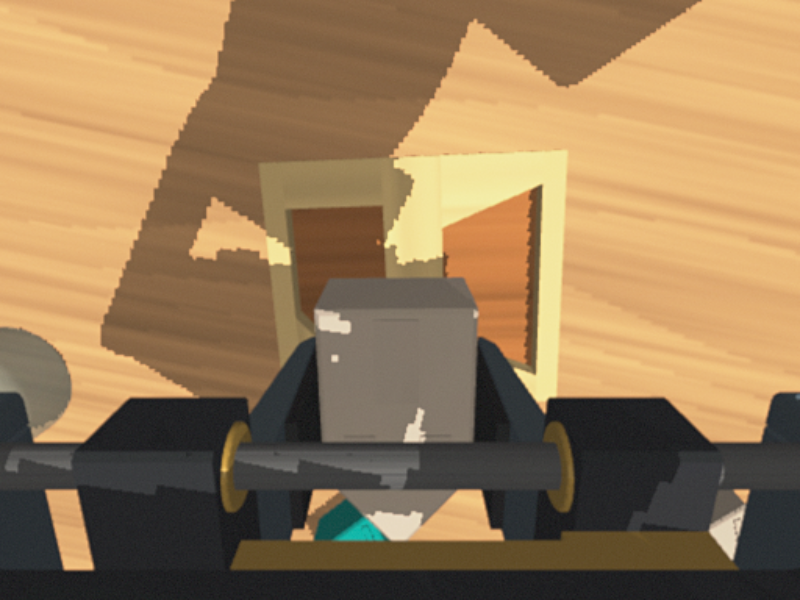

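The wrist view shows the house held square over the tray. The arm was still short of its target, so I'll finish the move and measure from there.

```bash
python3 -m inch '[[0,0,0,0,0,0,-0.2]]' >/dev/null
python3 - <<'E'
from h import *
th=.2344; n=np.array([.4875,-.2288])+R.from_euler('z',th).apply([-.008,-.043,0])[:2]
s=arm.observe(); print(s['position'],abs(s['qvel']).max())
go([*n,.15],th+np.pi/2)
E
```

```text
[ 0.49481816 -0.23034814  0.14451972] 0.008921306665501944
shift [-0.0034  0.0132 -0.0406] turn [-0.0404 -0.0435 -0.0262]
```

```bash
python3 -m inch '[[-0.0034,0.0132,-0.0406,-0.0404,-0.0435,-0.0262,-0.2],[-0.0034,0.0132,-0.0406,-0.0404,-0.0435,-0.0262,-0.2],[-0.0034,0.0132,-0.0406,-0.0404,-0.0435,-0.0262,-0.2],[-0.0034,0.0132,-0.0406,-0.0404,-0.0435,-0.0262,-0.2]]'
python3 - <<'E'
from h import *
c=cam('wrist'); cv2.imwrite('pics/w3.png',cv2.resize(c['color'],(800,600),interpolation=cv2.INTER_CUBIC))
s=arm.observe(); print(s['position'],abs(s['qvel']).max())
th=.2344; n=np.array([.4875,-.2288])+R.from_euler('z',th).apply([-.008,-.043,0])[:2]
go([*n,.15],th+np.pi/2)
E
```

```text
time_s: 5.25
position: [0.4895, -0.2721, 0.1501]
eef_rot: [0.303, 1.57, 2.107]
contact_force: [-0.4, -0.7, -1.7]
width: 0.0499
[ 0.48967185 -0.2718996   0.15007669] 0.0067515272488099225
shift [ 0.0001  0.0001 -0.0006] turn [-0.001   0.0003 -0.0001]
```

View pics/w3.png

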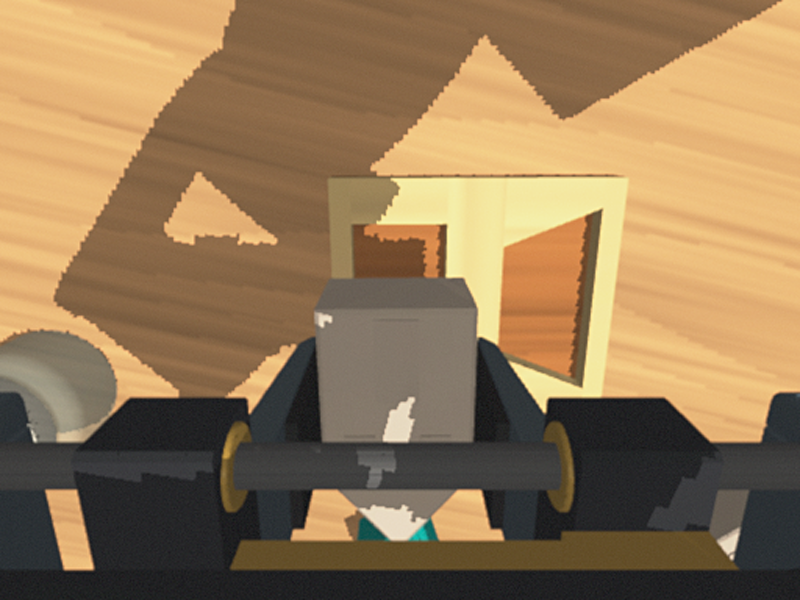

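The wrist view shows the tray's near corners at (329,178) and (627,178). The boat nest corners are at (602,209), (582,386), (508,358) and (504,246), and the house nest's flat end runs from (354,224) to (447,224). The held house's flat end is at (317,308)-(477,308) on top and (326,279)-(467,279) at the bottom.

Run:
```python
from h import *
c=load('wrist'); k=.64
W=lambda P,z:[px(c,(u+.5)*k-.5,(v+.5)*k-.5,z) for u,v in P]
tw=W([(329,178),(627,178),(354,224),(447,224)],.022)+W([(602,209),(582,386),(508,358),(504,246)],.022)
tm=np.array([[-72,-82],[-72,82],[-47,-70],[-47,-16],[-55.7,70],[55.7,70],[33.8,16],[-33.8,16]])/1e3
t,th,e=fit(tw,tm); print(t,th,e)
Ri=R.from_euler('z',-th)
print((Ri.apply(np.array(tw)-[*t,0])*1e3-np.c_[tm*1e3,np.zeros(8)]).round(1)[:,:2])
for z,P in((.1645,[(317,308),(477,308)]),(.1245,[(326,279),(467,279)])):
    w=np.array(W(P,z)); print('held end in tray frame mm',(Ri.apply(w-[*t,0])*1e3).round(1)[:,:2], 'want x -45, y -68,-18')
h=cloud(c)[int(330*k):int(420*k),int(330*k):int(460*k),2]; print('held top z',np.median(h))
s=arm.observe();print(s['position'],(Ri.apply(s['position']-[*t,0])*1e3).round(1))
```

```text
[ 0.4872 -0.2261] 0.246 0.0023
[[-1.2 -0.3]
 [ 0.9 -1. ]
 [-0.7  0.5]
 [-0.1 -1.2]
 [ 1.3 -1. ]
 [-1.1 -2. ]
 [ 1.4  5.2]
 [-0.3 -0.6]]
held end in tray frame mm [[-45.1 -69.7]
 [-44.5 -21.3]] want x -45, y -68,-18
held end in tray frame mm [[-43.4 -72.2]
 [-42.7 -19.1]] want x -45, y -68,-18
held top z 0.16505556592762544
[ 0.48967185 -0.2718996   0.15007669] [ -8.8 -45.  150.1]
```

Run:
```python
from h import *
c=load('wrist'); k=.64
W=lambda P,z:[px(c,(u+.5)*k-.5,(v+.5)*k-.5,z) for u,v in P]
tw=W([(329,178),(627,178),(354,224),(447,224)],.022)+W([(602,209),(582,386),(504,246)],.022)
tm=np.array([[-72,-82],[-72,82],[-47,-70],[-47,-16],[-55.7,70],[55.7,70],[-33.8,16]])/1e3
t,th,e=fit(tw,tm); print(t,th,e)
Ri=R.from_euler('z',-th)
print((Ri.apply(np.array(tw)-[*t,0])*1e3-np.c_[tm*1e3,np.zeros(7)]).round(1)[:,:2])
for z,P in((.1645,[(317,308),(477,308)]),(.1245,[(326,279),(467,279)])):
    w=np.array(W(P,z)); print((Ri.apply(w-[*t,0])*1e3).round(1)[:,:2])
# plan: shift by tray-frame dx,dy
s=arm.observe()
hx,hy=-.0440,0
ends=np.array(W([(317,308),(477,308)],.1645)+W([(326,279),(467,279)],.1245)); l=(Ri.apply(ends-[*t,0])).mean(0)
d=np.array([-.045-l[0],-.043-l[1],0]); p=s['position']+R.from_euler('z',th).apply(d); print('d',d)
go([*p[:2],.05],th+np.pi/2)
```

```text
[ 0.4872 -0.2273] 0.2365 0.0009
[[-0.1  0.2]
 [ 0.4 -0.5]
 [ 0.2  1.2]
 [ 0.4 -0.5]
 [ 1.  -0.3]
 [-1.4 -0.3]
 [-0.2  0.3]]
[[-44.2 -68.9]
 [-44.  -20.6]]
[[-42.4 -71.5]
 [-42.3 -18.4]]
d [-0.00178052  0.00183938  0.        ]
shift [0.1001 0.0018 0.0018] turn [-0.0031  0.0003 -0.0001]
```

```bash
python3 -m inch '[[0.03,0.0018,0.0018,-0.003,0,0,-0.2],[0.06,0.0018,0.0018,-0.003,0,0,-0.2],[0.08,0.0018,0.0018,-0.003,0,0,-0.2],[0.098,0.0018,0.0018,-0.003,0,0,-0.2],[0.098,0.0018,0.0018,-0.003,0,0,-0.2]]'
python3 -m inch '[[0.003,0,0,0,0,0,-0.2],[0.006,0,0,0,0,0,-0.2],[0.009,0,0,0,0,0,-0.2],[0.009,0,0,0,0,0,-0.2]]'
```

```text
time_s: 5.8
position: [0.4861, -0.2693, 0.0499]
eef_rot: [0.79, 1.565, 2.598]
contact_force: [-0.8, 0.3, -1.5]
width: 0.0501
time_s: 6.2
position: [0.4877, -0.2715, 0.0435]
eef_rot: [-2.283, 1.57, -0.477]
contact_force: [0.3, 0.5, -1.5]
width: 0.0499
```

```bash
python3 -m inch '[[0.003,0,0,0,0,0,-0.2],[0.005,0,0,0,0,0,-0.2],[0.007,0,0,0,0,0,-0.2],[0.007,0,0,0,0,0,-0.2]]'
python3 -m inch '[[0.002,0,0,0,0,0,-0.2],[0.004,0,0,0,0,0,-0.2],[0.004,0,0,0,0,0,-0.2]]'
```

```text
time_s: 6.6
position: [0.4875, -0.2714, 0.036]
eef_rot: [0.438, 1.571, 2.244]
contact_force: [0.2, 0.2, -2.1]
width: 0.05
time_s: 6.9
position: [0.4879, -0.2716, 0.0344]
eef_rot: [-2.304, 1.569, -0.497]
contact_force: [-2.9, 2.5, 13.3]
width: 0.0501
```

Contact comes at TCP z = 0.034, which is the expected home height (0.027 + 0.008), so the house is home. Next I release it and go to the boat.

```bash
python3 -m inch '[[-0.001,0,0,0,0,0,-0.2],[-0.001,0,0,0,0,0,0.4],[-0.001,0,0,0,0,0,0.4],[-0.001,0,0,0,0,0,0.4]]'
python3 -m inch '[[-0.03,0,0,0,0,0,0.4],[-0.08,0,0,0,0,0,0.4],[-0.12,0,0,0,0,0,1],[-0.16,0,0,0,0,0,1],[-0.16,0,0,0,0,0,1]]'
python3 - <<'E'
from h import *
c=cam('wrist'); cv2.imwrite('pics/w4.png',c['color'])
p=cloud(c); th=.2365; q=R.from_euler('z',-th).apply((p-[.4872,-.2273,0]).reshape(-1,3)).reshape(p.shape)*1e3
m=(abs(q[...,0]+10)<60)&(abs(q[...,1]+43)<35)&(q[...,2]>38)&(q[...,2]<60)
z=q[m]; print(len(z),z.min(0),z.max(0),np.percentile(z[:,2],[2,50,98]))
A=np.c_[z[:,:2],np.ones(len(z))]; print(np.linalg.lstsq(A,z[:,2],rcond=None)[0])
th=.5126; go([.6264-.0030,-.0103,.19],th+np.pi/2)
E
```

```text
time_s: 7.3
position: [0.4878, -0.2715, 0.0331]
eef_rot: [-2.279, 1.57, -0.473]
contact_force: [-0.5, -1.1, -0.3]
width: 0.0637
time_s: 7.8
position: [0.4907, -0.2732, 0.1992]
eef_rot: [-2.332, 1.558, -0.526]
contact_force: [0.6, 0.1, -0.1]
width: 0.0853
3855 [-45.87974925 -69.47924523  38.13510082] [ 43.95398195 -19.29999348  52.26247842] [46.26409841 49.21025227 51.0971304 ]
[7.51329338e-03 2.23267322e-03 4.92754628e+01]
shift [ 0.006  -0.1917  0.2235] turn [-0.2772 -0.0055  0.0044]
```

The house's top is level at 49 mm, matching the +1 mm bias I saw on the table, so it is home. Now the boat.

```bash
python3 -m inch '[[0.006,-0.032,0.037,0,0,0,1],[0.006,-0.064,0.074,0,0,0,1],[0.006,-0.096,0.111,0,0,0,1],[0.006,-0.128,0.148,0,0,0,1],[0.006,-0.16,0.186,0,0,0,1]]' >/dev/null
python3 -m inch '[[0,-0.032,0.037,-0.1,-0.005,0.004,1],[0,-0.032,0.037,-0.2,-0.005,0.004,1],[0,-0.032,0.037,-0.277,-0.005,0.004,1],[0,-0.032,0.037,-0.277,-0.005,0.004,1],[0,-0.032,0.037,-0.277,-0.005,0.004,1]]'
python3 - <<'E'
from h import *
c=cam('wrist'); cv2.imwrite('pics/w5.png',cv2.resize(c['color'],(800,600),interpolation=cv2.INTER_CUBIC))
th=.5126; go([.6264-.0030,-.0103,.19],th+np.pi/2)
E
```

```text
time_s: 8.85
position: [0.6216, -0.0099, 0.1858]
eef_rot: [0.679, 1.562, 2.76]
contact_force: [-0.1, -0.7, 0.2]
width: 0.0912
shift [-0.0038 -0.0013 -0.001 ] turn [-0.0021  0.0061 -0.0046]
```

View pics/w5.png

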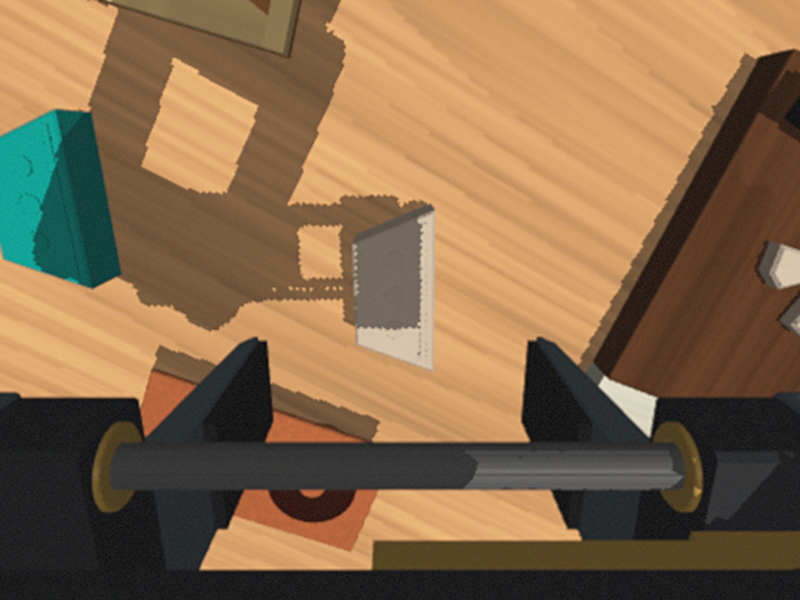

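Run:
```python
from h import *
c=load('wrist'); k=.64
W=lambda P,z:[px(c,(u+.5)*k-.5,(v+.5)*k-.5,z) for u,v in P]
t,th,e=fit(W([(434,211),(433,369),(357,345),(353,246)],.04),BM); print(t,th,e)
go([*t,.027],th+np.pi/2)
```

```text
[ 0.6291 -0.0071] 0.5325 0.0014
shift [ 0.1591 -0.0086 -0.002 ] turn [-0.022   0.0062 -0.0046]
```

```bash
python3 -m inch '[[0.04,-0.0086,-0.002,-0.022,0.006,-0.005,1],[0.08,-0.0086,-0.002,-0.022,0.006,-0.005,1],[0.12,-0.0086,-0.002,-0.022,0.006,-0.005,1],[0.15,-0.0086,-0.002,-0.022,0.006,-0.005,1],[0.159,-0.0086,-0.002,-0.022,0.006,-0.005,1]]' 25 | head -2
python3 -m inch '[[0,0,0,0,0,0,1],[0,0,0,0,0,0,0],[0,0,0,0,0,0,-0.2],[0,0,0,0,0,0,-0.2],[0,0,0,0,0,0,-0.2]]' 25
python3 -m inch '[[0,0,0,0,0,0,-0.2],[0,0,0,0,0,0,-0.2],[0,0,0,0,0,0,-0.2]]' 25
python3 -m inch '[[-0.03,0,0,0,0,0,-0.2],[-0.07,0,0,0,0,0,-0.2],[-0.11,0,0,0,0,0,-0.2],[-0.125,0,0,0,0,0,-0.2],[-0.125,0,0,0,0,0,-0.2]]' 25
python3 - <<'E'
from h import *
th=.2365; n=np.array([.4872,-.2273])+R.from_euler('z',th).apply([0,.043,0])[:2]
go([*n,.15],th+np.pi/2)
E
```

```text
time_s: 9.4
position: [0.6271, -0.0073, 0.0245]
time_s: 9.9
position: [0.6306, -0.0069, 0.0295]
eef_rot: [-2.058, 1.566, 0.047]
contact_force: [0.7, 0.1, 0.1]
width: 0.0621
time_s: 10.2
position: [0.6301, -0.0068, 0.0287]
eef_rot: [-1.95, 1.568, 0.155]
contact_force: [-1.4, 0.0, 3.3]
width: 0.0497
time_s: 10.7
position: [0.6311, -0.007, 0.1557]
eef_rot: [-2.105, 1.563, 0.0]
contact_force: [0.3, 1.3, -2.7]
width: 0.05
shift [ 0.0046  0.2235 -0.0752] turn [ 0.2979 -0.0028  0.007 ]
```

```bash
python3 -m inch '[[0,0.044,-0.015,0,0,0,-0.2],[0,0.088,-0.03,0,0,0,-0.2],[0,0.132,-0.045,0,0,0,-0.2],[0,0.176,-0.06,0,0,0,-0.2],[0,0.2235,-0.0752,0,0,0,-0.2]]' |head -2
python3 -m inch '[[0,0,0,0.1,0,0,-0.2],[0,0,0,0.2,0,0,-0.2],[0,0,0,0.298,-0.003,0.007,-0.2],[0,0,0,0.298,-0.003,0.007,-0.2],[0,0,0,0.298,-0.003,0.007,-0.2]]'
python3 - <<'E'
from h import *
th=.2365; n=np.array([.4872,-.2273])+R.from_euler('z',th).apply([0,.043,0])[:2]
go([*n,.15],th+np.pi/2)
E
```

```text
time_s: 11.2
position: [0.4733, -0.186, 0.1507]
time_s: 11.7
position: [0.4749, -0.1851, 0.1515]
eef_rot: [1.148, 1.563, 2.958]
contact_force: [-0.1, -0.4, -2.5]
width: 0.0496
shift [ 0.0015 -0.0021 -0.0009] turn [ 0.002   0.0033 -0.0073]
```

```bash
python3 -m inch '[[0.0015,-0.0021,-0.0009,0.002,0.0033,-0.0073,-0.2],[0.0015,-0.0021,-0.0009,0.002,0.0033,-0.0073,-0.2]]'
python3 - <<'E'
from h import *
c=cam('wrist'); cv2.imwrite('pics/w6.png',cv2.resize(c['color'],(800,600),interpolation=cv2.INTER_CUBIC))
E
```

```text
time_s: 11.9
position: [0.4778, -0.1856, 0.1508]
eef_rot: [-2.188, 1.569, -0.382]
contact_force: [0.2, 0.2, -2.3]
width: 0.0499
```

View pics/w6.png

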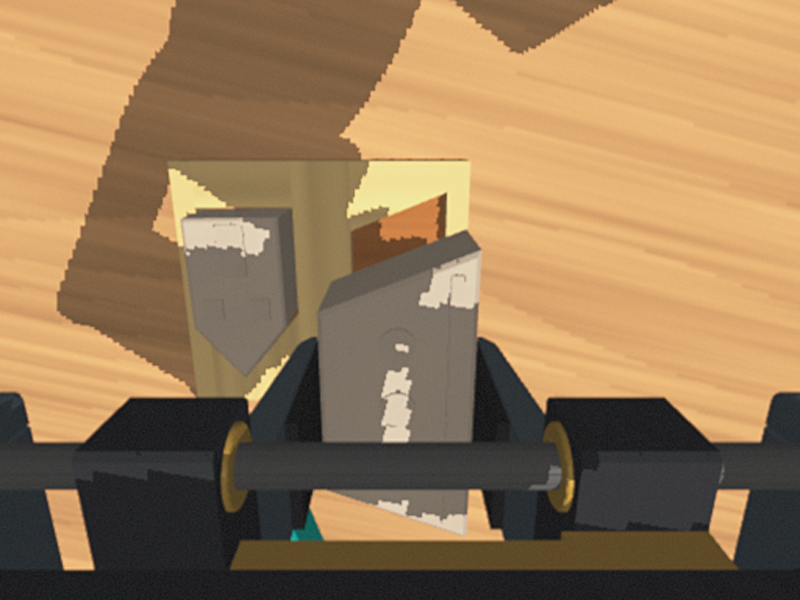

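The house is seated in its nest, with its outline parallel to the tray. The tray's near corners are at (168,162) and (470,160), with visible boat-nest corners at (445,193) and (351,231). The held boat's top corners are at (481,250), (319,310) and (466,535), and its bottom corners at (471,232) and (329,282).

Run:
```python
from h import *
c=load('wrist'); k=.64
W=lambda P,z:[px(c,(u+.5)*k-.5,(v+.5)*k-.5,z) for u,v in P]
tw=W([(168,162),(470,160),(445,193),(351,231)],.022)
tm=np.array([[-72,-82],[-72,82],[-55.7,70],[-33.8,16]])/1e3
t,th,e=fit(tw,tm); print(t,th,e)
s=arm.observe(); b=s['position'][2]-.0287
Hw=W([(481,250),(319,310),(466,535)],b+.04)+W([(471,232),(329,282)],b)
for tt,thh in((t,th),(np.array([.4872,-.2273]),.2365)):
    Ri=R.from_euler('z',-thh)
    print('tray res',(Ri.apply(np.array(tw)-[*tt,0])*1e3-np.c_[tm*1e3,0*tm[:,:1]]).round(1)[:,:2].tolist())
    h=(Ri.apply(np.array(Hw)-[*tt,0])*1e3)[:,:2]
    print((h-[[-52.5,68],[-32.5,18],[52.5,68],[-52.5,68],[-32.5,18]]).round(1).tolist())
    print(fit(h[:3]/1e3,BM[[0,3,1]]),fit(h[3:]/1e3,BM[[0,3]]))
print(s['position'])
go([*s['position'][:2],.05],.2365+np.pi/2)
```

```text
[ 0.4877 -0.2277] 0.2393 0.0007
tray res [[-0.0, 0.1], [-0.5, 0.3], [0.8, -0.8], [-0.1, 0.5]]
[[-0.2, -0.3], [-1.5, 0.6], [-1.6, -1.0], [1.5, 2.2], [0.7, -1.4]]
(array([-0.0012,  0.0426]), np.float64(-0.0106), np.float64(0.0007)) (array([0.0011, 0.0418]), np.float64(-0.0378), np.float64(0.0015))
tray res [[0.6, -0.7], [-0.4, -0.4], [1.0, -1.5], [0.2, -0.1]]
[[0.0, -1.0], [-1.1, -0.0], [-1.4, -1.4], [1.7, 1.5], [1.0, -2.0]]
(array([-0.0009,  0.0421]), np.float64(-0.0078), np.float64(0.0007)) (array([0.0013, 0.0413]), np.float64(-0.035), np.float64(0.0015))
[ 0.47776721 -0.18562672  0.15099511]
shift [1.01e-01 2.00e-04 1.00e-04] turn [-0.0013 -0.0013  0.0017]
```

```bash
python3 -m inch '[[0.03,0,0.0006,-0.002,0,0,-0.2],[0.06,0,0.0006,-0.002,0,0,-0.2],[0.08,0,0.0006,-0.002,0,0,-0.2],[0.098,0,0.0006,-0.002,0,0,-0.2],[0.098,0,0.0006,-0.002,0,0,-0.2]]' | head -2
python3 -m inch '[[0.003,0,0,0,0,0,-0.2],[0.006,0,0,0,0,0,-0.2],[0.008,0,0,0,0,0,-0.2],[0.008,0,0,0,0,0,-0.2]]'
```

```text
time_s: 12.45
position: [0.4763, -0.1846, 0.0512]
time_s: 12.85
position: [0.4782, -0.1854, 0.0457]
eef_rot: [-2.212, 1.567, -0.404]
contact_force: [0.6, 0.1, -2.4]
width: 0.0497
```

```bash
python3 -m inch '[[0.003,0,0,0,0,0,-0.2],[0.005,0,0,0,0,0,-0.2],[0.007,0,0,0,0,0,-0.2],[0.007,0,0,0,0,0,-0.2]]' | sed -n '2p;4p'
python3 -m inch '[[0.001,0,0,0,0,0,-0.2],[0.002,0,0,0,0,0,-0.2],[0.003,0,0,0,0,0,-0.2],[0.003,0,0,0,0,0,-0.2]]' | sed -n '2p;4p'
```

```text
position: [0.4778, -0.1853, 0.038]
contact_force: [0.2, 1.2, -2.1]
position: [0.4782, -0.1854, 0.0367]
contact_force: [-2.8, 1.9, 8.6]
```

Home: contact came at 0.0367, as predicted. I'll release with a partial opening, lift and check.

```bash
python3 -m inch '[[-0.001,0,0,0,0,0,-0.2],[-0.001,0,0,0,0,0,0.35],[-0.001,0,0,0,0,0,0.35],[-0.001,0,0,0,0,0,0.35]]' | tail -2
python3 -m inch '[[-0.03,0,0,0,0,0,0.35],[-0.08,0,0,0,0,0,0.35],[-0.12,0,0,0,0,0,0.35],[-0.16,0,0,0,0,0,0.35],[-0.16,0,0,0,0,0,0.35]]' | tail -1
python3 - <<'E'
from h import *
c=cam('wrist'); 
p=cloud(c); th=.2365; q=R.from_euler('z',-th).apply((p-[.4872,-.2273,0]).reshape(-1,3)).reshape(p.shape)*1e3
for y0 in(-43,43):
  m=(abs(q[...,0])<60)&(abs(q[...,1]-y0)<32)&(q[...,2]>38)&(q[...,2]<60)
  z=q[m]; A=np.c_[z[:,:2],np.ones(len(z))]; print(len(z),z.min(0),z.max(0),np.median(z[:,2]),np.linalg.lstsq(A,z[:,2],rcond=None)[0].round(4))
# scraper via top camera
c=cam('top'); cv2.imwrite('pics/top2.png',cv2.resize(c['color'][185:265,115:225],None,fx=7,fy=7,interpolation=cv2.INTER_CUBIC))
p=cloud(c); m=(p[...,2]>.08)&(p[...,2]<.1)&(abs(p[...,1]-.2)<.12)&(abs(p[...,0]-.42)<.06)
r=cv2.minAreaRect(p[m][:,:2].astype(np.float32)*1000); print(r,m.sum(),p[m].mean(0))
go([.46,.16,.2],np.pi)
E
```

```text
contact_force: [0.4, 0.1, 0.5]
width: 0.0616
width: 0.0619
3973 [-45.70354244 -69.77359658  38.05465633] [ 44.76410113 -18.85716639  52.40912877] 49.09959341536917 [ 6.40000e-03 -2.15000e-02  4.80204e+01]
4319 [-52.4201498   16.73273141  38.19313252] [51.88093328 66.91083652 52.38976639] 49.184504851917715 [6.70000e-03 6.40000e-03 4.88591e+01]
((413.1008605957031, 198.16357421875), (119.38671875, 26.152366638183594), 89.66651916503906) 455 [0.41282994 0.19786637 0.09012835]
shift [-0.0037 -0.0635  0.3399] turn [-1.3345e+00 -4.8000e-03  1.3000e-03]
```

View pics/top2.png

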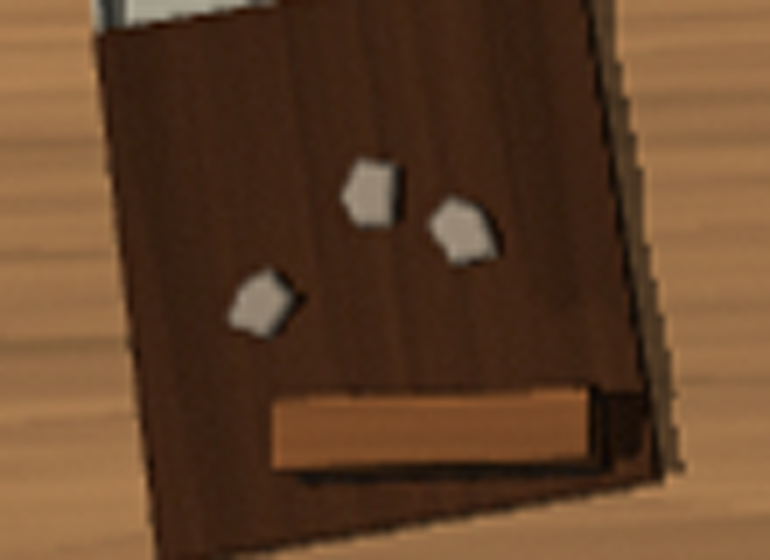

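Both castings read level at 49 mm (same bias as before) with the right outlines, so both are home. The crop shows the three chips at (371,193), (463,231) and (262,303), and the scraper at (430,430) unrotated in the world, centre about (0.413, 0.198). Now I go above the scraper.

```bash
python3 -m inch '[[0,-0.006,0.048,0,0,0,0.35],[0,-0.01,0.096,0,0,0,0.35],[0,-0.014,0.144,0,0,0,0.35],[0,-0.018,0.192,0,0,0,0.35],[0,-0.02,0.24,0,0,0,0.35]]' >/dev/null
python3 -m inch '[[0,-0.002,0.048,0.15,0,0,0.35],[0,-0.004,0.096,0.3,0,0,0.35],[0,-0.007,0.148,0.45,0,0,0.35],[0,-0.007,0.148,0.6,0,0,0.35],[0,-0.007,0.148,0.75,0,0,0.35]]' >/dev/null
python3 -m inch '[[0,0,0,0.15,0,0,0.35],[0,0,0,0.3,0,0,0.35],[0,0,0,0.45,0,0,0.35],[0,0,0,0.6,0,0,0.35],[0,0,0,0.74,0,0,0.35]]' |head -2
python3 - <<'E'
from h import *
print(arm.observe()['qpos'].round(2),arm.observe()['width'])
go([.413,.198,.2],0)
E
```

```text
time_s: 16.15
position: [0.4119, 0.1979, 0.1937]
[ 0.42  0.16  1.86 -0.    1.13  0.04] 0.06174852052585091
shift [-0.0063 -0.0003  0.0011] turn [ 0.3814 -0.0021  0.0026]
```

```bash
python3 -m inch '[[0,0,0.001,0.15,0,0,0.35],[0,0,0.001,0.3,0,0,0.35],[0,0,0.001,0.38,-0.002,0.002,0.35],[0.03,0,0.001,0.38,-0.002,0.002,0.35],[0.05,0,0.001,0.38,-0.002,0.002,0.35]]' 40 |head -2
python3 - <<'E'
from h import *
go([.413,.198,.073],0)
E
```

```text
time_s: 16.65
position: [0.4125, 0.1979, 0.1429]
shift [0.0699 0.0001 0.0005] turn [0.0073 0.0002 0.0006]
```

```bash
python3 -m inch '[[0.03,0,0,0.007,0,0,0.35],[0.055,0,0,0.007,0,0,0.35],[0.068,0,0,0.007,0,0,0.35],[0.068,0,0,0.007,0,0,0.35]]' 40 |sed -n '2p;4p'
python3 -m inch '[[0,0,0,0,0,0,-0.2],[0,0,0,0,0,0,-0.6],[0,0,0,0,0,0,-0.7],[0,0,0,0,0,0,-0.7],[0,0,0,0,0,0,-0.7]]' 40
python3 -m inch '[[0,0,0,0,0,0,-0.7],[0,0,0,0,0,0,-0.7],[-0.003,0,0,0,0,0,-0.7],[-0.003,0,0,0,0,0,-0.7]]' 40
python3 - <<'E'
from h import *
bo=np.array([.491,.230]); th=.131
s=arm.observe(); print('tcp in board',R.from_euler('z',-th).apply(s['position']-[*bo,0]))
p=bo+R.from_euler('z',th).apply([-.068,.004,0])[:2]
go([*p,s['position'][2]],th)
E
```

```text
position: [0.4116, 0.1975, 0.0745]
contact_force: [-0.9, -0.5, -0.3]
time_s: 17.55
position: [0.4145, 0.1988, 0.0782]
eef_rot: [0.321, 1.566, 0.321]
contact_force: [-0.3, -0.0, 3.1]
width: 0.0256
time_s: 17.95
position: [0.4144, 0.1987, 0.0809]
eef_rot: [0.291, 1.566, 0.291]
contact_force: [-0.8, 0.8, -2.4]
width: 0.0256
tcp in board [-0.0800156  -0.02100979  0.08086219]
shift [0.0001 0.0264 0.0087] turn [-0.1308  0.0044 -0.001 ]
```

```bash
python3 -m inch '[[0,0.013,0.004,-0.06,0.004,0,-0.7],[0,0.0264,0.0087,-0.131,0.004,-0.001,-0.7],[0,0.0264,0.0087,-0.131,0.004,-0.001,-0.7],[0,0.0264,0.0087,-0.131,0.004,-0.001,-0.7]]'
python3 - <<'E'
from h import *
c=cam('wrist'); cv2.imwrite('pics/w7.png',cv2.resize(c['color'],(800,600),interpolation=cv2.INTER_CUBIC))
s=arm.observe(); print('tcp in board',R.from_euler('z',-.131).apply(s['position']-[.491,.230,0]))
go(s['position'],.131)
E
```

```text
time_s: 18.35
position: [0.4226, 0.2248, 0.0805]
eef_rot: [-2.535, 1.57, -2.405]
contact_force: [-0.2, 0.2, -1.7]
width: 0.0259
tcp in board [-0.06872899  0.00354969  0.08046882]
shift [0. 0. 0.] turn [-0.0007 -0.0012  0.0008]
```

View pics/w7.png

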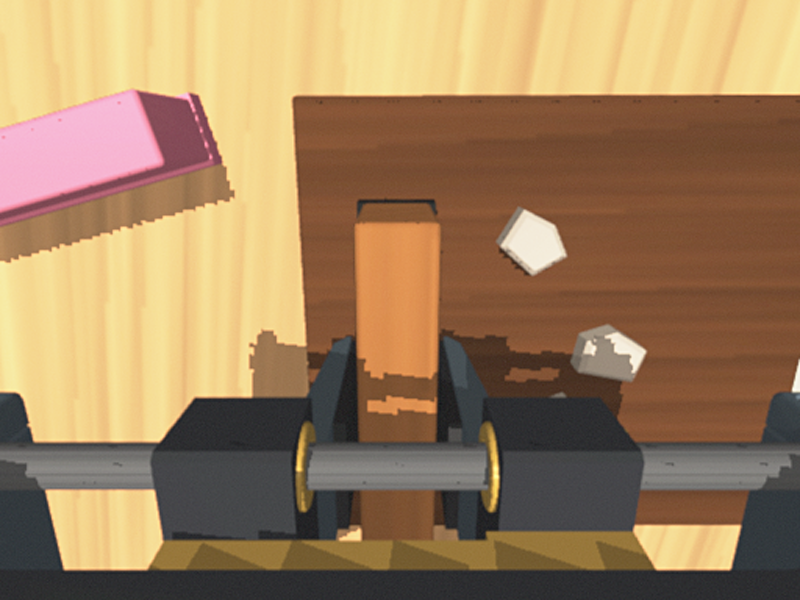

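The wrist view shows the scraper square to the board, its +y foot end at row about 201 (columns 357-437). Chip3 is at (531,241) with its extreme corner at (520,208), and chip1 is at (608,352).

Run:
```python
from h import *
k=.64
c=load('wrist')
B=lambda p:(R.from_euler('z',-.131).apply(np.array(p)-[.491,.230,0])*1e3).round(1)
for n,u,v,z in(('foot end',400,201,.033),('top end',400,221,.092),('chip3 extreme',522,208,.042),('chip3 centre',535,240,.042),('board edge',450,97,.03),('board left',298,97,.03),('board right',800,97,.03),('chip1',615,352,.042)):
    print(n,B(px(c,(u+.5)*k-.5,(v+.5)*k-.5,z)))
c=load('top')
for u,v in((371,193),(463,231),(497,258),(262,303),(228,315)): print(B(px(c,115+u/7,185+v/7,.042)))
```

```text
foot end [-68.   62.7  33. ]
top end [-68.3  63.8  92. ]
chip3 extreme [-21.   61.1  42. ]
chip3 centre [-15.   48.6  42. ]
board edge [-48.8 101.9  30. ]
board left [-107.3  101.9   30. ]
board right [ 85.7 101.9  30. ]
chip1 [22.4  1.  42. ]
[20.6 -3.7 42. ]
[ -0.9 -37.9  42. ]
[-14.  -49.7  42. ]
[-15.8  44.8  42. ]
[-18.3  58.7  42. ]
```

```bash
python3 -m inch '[[0.002,0.002,0,0,0,0,-0.7],[0.002,0.002,0.01,0,0,0,-0.7],[0.002,0.002,0.02,0,0,0,-0.7],[0.002,0.002,0.03,0,0,0,-0.7],[0.002,0.002,0.04,0,0,0,-0.7]]' | sed -n '2p;4p'
python3 -m inch '[[0,0,0.01,0,0,0,-0.7],[0,0,0.02,0,0,0,-0.7],[0,0,0.03,0,0,0,-0.7],[0,0,0.04,0,0,0,-0.7],[0,0,0.05,0,0,0,-0.7]]' | sed -n '2p;4p'
python3 -m inch '[[0,0,0.008,0,0,0,-0.7],[0,0,0.016,0,0,0,-0.7],[0,0,0.024,0,0,0,-0.7],[0,0,0.024,0,0,0,-0.7]]' | sed -n '2p;4p'
python3 - <<'E'
from h import *
s=arm.observe(); print('tcp in board',R.from_euler('z',-.131).apply(s['position']-[.491,.230,0]))
c=cam('top'); cv2.imwrite('pics/top3.png',cv2.resize(c['color'][150:270,110:230],None,fx=5,fy=5,interpolation=cv2.INTER_CUBIC))
go(s['position'],.131)
E
```

```text
position: [0.4638, 0.2324, 0.0788]
contact_force: [0.5, -0.1, -0.9]
position: [0.5128, 0.239, 0.0788]
contact_force: [0.0, -0.7, -1.2]
position: [0.5371, 0.2423, 0.0789]
contact_force: [-0.7, -0.3, -2.2]
tcp in board [0.04731789 0.00615879 0.0789102 ]
shift [-0.0001  0.0001  0.0009] turn [ 0.      0.0003 -0.    ]
```

View pics/top3.png

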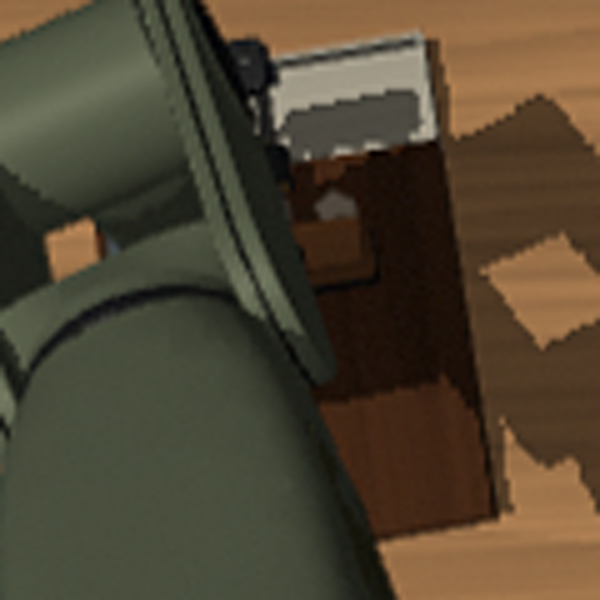

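Chip2 rides well against the face at (335,206), inside the scraper's end. I'll continue over the edge.

```bash
python3 -m inch '[[0,0,0.009,0,0,0,-0.7],[0,0,0.018,0,0,0,-0.7],[0,0,0.027,0,0,0,-0.7],[0,0,0.036,0,0,0,-0.7],[0,0,0.045,0,0,0,-0.7]]' | sed -n '2p;4p'
python3 -m inch '[[0,0,0.006,0,0,0,-0.7],[0,0,0.011,0,0,0,-0.7],[0,0,0.015,0,0,0,-0.7],[0,0,0.015,0,0,0,-0.7],[0,0,0.015,0,0,0,-0.7]]' | sed -n '2p;4p'
python3 -m inch '[[0,0,-0.03,0,0,0,-0.7],[0,0,-0.06,0,0,0,-0.7],[0,0,-0.09,0,0,0,-0.7],[0,0,-0.12,0,0,0,-0.7],[0,0,-0.12,0,0,0,-0.7]]' | sed -n '2p;4p'
python3 - <<'E'
from h import *
s=arm.observe(); print('tcp in board',R.from_euler('z',-.131).apply(s['position']-[.491,.230,0]))
go(s['position'],.131)
c=cam('wrist'); cv2.imwrite('pics/w8.png',cv2.resize(c['color'],(640,480),interpolation=cv2.INTER_CUBIC))
E
```

```text
position: [0.5813, 0.248, 0.0788]
contact_force: [0.1, 0.1, -1.0]
position: [0.5951, 0.2498, 0.0788]
contact_force: [-0.2, -0.5, -1.0]
position: [0.4716, 0.233, 0.0788]
contact_force: [0.6, -0.1, -1.5]
tcp in board [-0.01887337  0.00555401  0.07882247]
shift [0. 0. 0.] turn [ 0.0014 -0.0048  0.0011]
```

```bash
python3 -m inch '[[0,0,0,0.001,-0.005,0.001,-0.7],[0.001,0,0,0.001,-0.005,0.001,-0.7],[0.002,0,0,0.001,-0.005,0.001,-0.7],[0.002,0,0,0.001,-0.005,0.001,-0.7]]' | sed -n '2p;4p'
```

```text
position: [0.4774, 0.2345, 0.0781]
contact_force: [-2.7, -0.7, 8.4]
```

```bash
python3 -m inch '[[-0.0015,0,0,0,0,0,-0.7],[-0.0015,0,0,0,0,0,0.1],[-0.0015,0,0,0,0,0,0.1],[-0.0015,0,0,0,0,0,0.1],[-0.0015,0,0,0,0,0,0.1]]' | sed -n '2p;4,5p'
python3 -m inch '[[-0.02,0,0,0,0,0,0.1],[-0.06,0,0,0,0,0,0.1],[-0.1,0,0,0,0,0,0.1],[-0.14,0,0,0,0,0,0.1],[-0.14,0,0,0,0,0,0.1]]' >/dev/null
python3 -m inch '[[0,-0.04,-0.02,0,0,0,0.1],[0,-0.08,-0.04,0,0,0,0.1],[0,-0.12,-0.06,0,0,0,0.1],[0,-0.16,-0.08,0,0,0,0.1],[0,-0.2,-0.1,0,0,0,0.1]]' | sed -n '1,2p'
python3 -m inch '[[0,-0.04,-0.01,0,0,0,0.1],[0,-0.08,-0.02,0,0,0,0.1],[0,-0.08,-0.02,0,0,0,0.1]]' | sed -n '1,2p'
python3 - <<'E'
from h import *
c=cam('top'); cv2.imwrite('pics/top4.png',cv2.resize(c['color'][140:270,100:390],None,fx=2.75,fy=2.75,interpolation=cv2.INTER_CUBIC))
p=cloud(c); m=(p[...,2]>.08)&(p[...,2]<.1)&(abs(p[...,1]-.23)<.12)&(abs(p[...,0]-.47)<.06)
print(cv2.minAreaRect(p[m][:,:2].astype(np.float32)*1000),p[m].mean(0))
E
```

```text
position: [0.4764, 0.2342, 0.0782]
contact_force: [-0.4, -0.9, -0.2]
width: 0.0498
time_s: 23.3
position: [0.4012, 0.0213, 0.2169]
time_s: 23.6
position: [0.3919, -0.0629, 0.2169]
((476.69110107421875, 233.88784790039062), (27.103092193603516, 119.86735534667969), 7.452029228210449) [0.4757864  0.23338433 0.08991297]
```

View pics/top4.png

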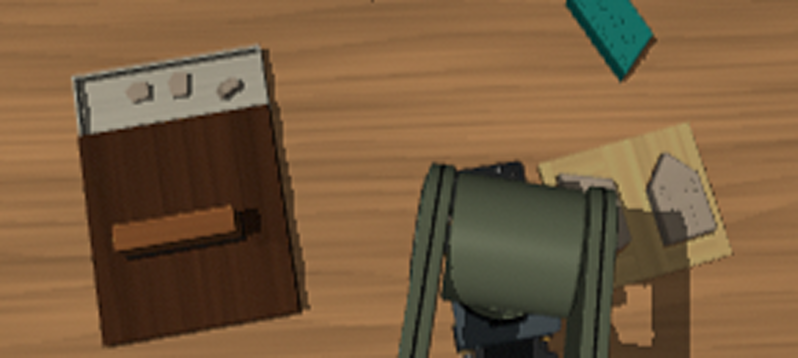

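All three chips are in the trough at (139,92), (181,85) and (231,88). The scraper is standing on the board, its top at z = 0.090 m, and the castings are in the tray.

```bash
python3 -c "
from rig import arm; print(arm.observe()['time_s'],arm.close_job())"
```

```text
the job is handed in; nothing more can be done
23.65 None
```

The job is done and was handed in at 23.65 s on the robot's clock, well under the 67 s limit.

- **Castings:** I lowered the house, then the boat, into their nests. Each met the nest floor at the expected height with about 9–13 N of contact. After release, depth readings from above showed both tops level at about 49 mm; nominal is 48 mm, and the camera also read the house about 1 mm high before I moved it. The outlines lay within about 2 mm of home.
- **Chips and scraper:** I swept all three chips over the board's edge in one pass with the wooden scraper. I set it down with light contact and let go, then moved the arm clear. The last top picture shows the three chips in the trough, the board clear, and the scraper upright with its top at z = 0.090 m.
- **Checks that disagreed:** The wrist and top cameras differed by about 2–3 mm in position, so I took the final alignments relative to the tray and the board.
- **Not checked:** In that last picture the arm partly hid the boat, so its final check is the depth reading taken after release. I planned every move clear of the mould, glue bottle and jar, but did not measure them again at the end.

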